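Put away the fresh rolls under the cantilever tray and set out the show loaf

TASK

Put the fresh batch away: swing the wooden box's top tray up and over to the side as far as it goes, pack every small roll from the counter into the compartment underneath, then lower the tray fully back down with its two jars still standing in it. Also lay the one long loaf lengthwise and level on top of the narrow raised bread rest, centred so that it stays there by itself. Leave the round bun and the jam jar standing among the rolls where they are.

Things in the scene. Friction and masses are not known exactly. Their poses are not given: they have to be found in the camera images.
- carrier: fixed light-wood box, 296 mm (own x) by 181 mm (own y), walls 8 mm thick, 76 mm high, with a cantilever tray on top hung on two steel links at each end. Origin at the centre of its underside, z up. The tray swings towards the box's own +y, to the robot's left.
- compartment (a point): centre of the compartment's inner floor (8 mm above the counter), box axes. The compartment is 280 mm (x) by 165 mm (y) inside, walls 68 mm above this floor; the lowered tray covers it, its underside 70 mm above this floor. Four rolls fit side by side lying along y, about 65 mm apart along x.
- tray_arm (a joint): angle q of the links that carry the tray: 0 = tray down on the box, 2.269 = fully open, tray beside the box at the box's +y. The tray stays level and parallel: it has moved, in box axes, by y = 0.1*(cos 0.436 - cos(0.436+q)), z = 0.1*(sin(0.436+q) - sin 0.436) m. Damped: let go, it sinks slowly to the side of the top (q = 1.13) it is on and stays. Moving it takes up to 15 N.
- tray_handle (a point): middle of the tray's handle, a dark round bar 14 mm thick along the box's x over the whole tray, 160 mm above the counter when down; box axes. A 24 mm wide post holds it at each end. Tray: 296 mm (x) by 170 mm (y), walls 30 mm high; the bar's centre is 76 mm above the tray's inner floor, 82 mm above its underside. Pinch it from above at its middle.
- tray_jar0: glass jar with brass lid standing in the tray, 56 mm diameter, 52 mm high, in the -x half of the tray, 75 to 95 mm from the middle; origin at the centre of its underside, z up; 120 g
- tray_jar1: the same kind of jar in the +x half of the tray
- rest: fixed bread rest: dark wooden foot 85 mm by 190 mm, two steel posts and a narrow flat wooden top bar, 32 mm wide (own x) and 150 mm long (own y), its top 120 mm above the counter. Origin at the centre of the foot's underside, z up.
- rest_top (a point): centre of the upper face of the rest's narrow top bar; y along the bar, x across it, z up
- roll0: crusty bread roll 100 mm long, 40 mm wide, 36 mm high, flat underside; origin at the centre of its underside, its long axis is its own y, z up. 3 or 4 rolls are present. Stiff enough to be gripped across its 40 mm width from above; 60 to 110 g.
- roll1: crusty bread roll 100 mm long, 40 mm wide, 36 mm high, flat underside; origin at the centre of its underside, its long axis is its own y, z up. 3 or 4 rolls are present. Stiff enough to be gripped across its 40 mm width from above; 60 to 110 g.
- roll2: crusty bread roll 100 mm long, 40 mm wide, 36 mm high, flat underside; origin at the centre of its underside, its long axis is its own y, z up. 3 or 4 rolls are present. Stiff enough to be gripped across its 40 mm width from above; 60 to 110 g.
- roll3: crusty bread roll 100 mm long, 40 mm wide, 36 mm high, flat underside; origin at the centre of its underside, its long axis is its own y, z up. 3 or 4 rolls are present. Stiff enough to be gripped across its 40 mm width from above; 60 to 110 g.
- loaf: the long loaf: 180 mm long, 46 mm wide, 42 mm high, flat underside; origin at the centre of its underside, its long axis is its own y, z up; lies on the counter; 180 to 290 g
- bun: round bun, 76 mm diameter, 50 mm high, 350 g, on the counter among the rolls; origin at the centre of its underside; not to be packed or displaced
- jam: jam jar with white lid, 60 mm diameter, 55 mm high, 350 g, on the counter among the rolls; origin at the centre of its underside; not to be displaced

How it is judged:
By the outcome, as a careful person would: the job done as asked, in the order asked, and still so for the second after the job is handed in, with the robot touching nothing.
Of roll0, roll1, roll2, roll3 only 3 to 4 are there at a start; the rules pass over those that are not, and their reading is None.
At some moment in a run one of roll0, roll1, roll2, roll3 may be knocked a few centimetres aside while the robot is not near it.
Once in a run the grip may slacken for a moment while it holds something.
It also fails if it takes over 210 s, if anything falls off the work surface, if the arm or the gripper's body presses on something with over 40 N, if the wrist force passes 120 N, or if a joint passes its speed limit or range.

ROBOT

A 6-joint arm with a two-finger parallel gripper is mounted at the origin on the work surface. World frame = base frame: x ahead of the robot, y to its left, z up, the work surface at z = 0. Lengths are in m, angles in rad, forces in N, time in s.
With the tool pointing down it reaches from about 0.325 to 0.775 m from the base axis. Payload 5.5 kg.
Tool frame: the origin (TCP) lies between the finger pads; the fingertips stand 8 mm ahead of it and the grasp point (between the pads) lies 11 mm behind it (manip.tcp_to_tips is the distance from the TCP to the fingertips, in m); z points along the fingers, y is the line along which they close (so a half turn about z gives the same grasp; the last joint's range is limited). The gripper opens to 88 mm and grips with 3 to 60 N. Pads are 20 mm wide; open, the fingers measure 115 mm over their backs; the gripper's body (75 mm by 178 mm) begins 61 mm behind the grasp point.
Start: joints at [-1.207, 0.091, 1.231, -0, 1.82, -0.057], TCP at [0.245, -0.548, 0.231] pointing down, gripper open.
Joint ranges: [-2.87, 2.87], [-0.86, 2.18], [0.17, 2.46], [-1.51, 4.65], [0.06, 2.69], [-2.65, 2.65]. Speed limits (rad/s): [2.57, 2.57, 3.01, 3.14, 3.14, 3.14].

INTERFACE

Orientations are given as a unit quaternion [w, x, y, z].
In Python, from bench import manip, get_image gives the robot as it stands (manip), with the cameras as plain functions. Calls block until the motion is done:
- manip.move_to(position, orientation): joint-space move of the TCP to a pose.
- manip.move_l(position, speed=0.15, orientation=None): straight line of the TCP; orientation=None keeps the orientation; speed is the mean speed in m/s.
- manip.movej(angles): joint-space move.
- manip.gripper_open() and manip.close(): open the fingers fully, or close them until they stop; the grip force is fixed at half the most.
- manip.hold(seconds).
- manip.inverse_kinematics(position, orientation): joint angles nearest the present ones, or None.
- manip.state(): the state.
- get_image(name): name is "scene" or "top"; returns a dict with "frame" (420x560x3 uint8, blue, green, red), "depth" (420x560 float32, m along the optical axis (not along the pixel's ray), 0 where there is no reading), "camera_matrix" (3x3 intrinsics, pixels), "k1" (the pictures are not rectified: a ray, as slopes to the right and down, at radius r is drawn at 1 + k1 r^2 times it, then the intrinsics apply), "view" (4x4, takes a point from world to camera coordinates). Camera axes: x right, y up, looking along -z (the intrinsics and any distortion apply to the point x, -y, -z); pixel columns grow to the right and rows downward; lengths in m; the calibration is good to about 2 mm. A picture is of the moment at which its call begins.
A pose or a line that the arm cannot do raises manip.IKError and nothing moves.
- manip.job_done(): hands the job in; it is judged then, once.
The state is a dict: "time": time; "joint_pos": joint angles; "dq": joint speeds; "joint_torque": joint torques, N m; "ee_pos": TCP position; "ee_rot": TCP orientation; "ft_force": force on the tool from outside, world axes, zero at the start; "moment": the same for the moment, N m; "finger_gap": finger opening in m; "finger_force": force on a finger pad.
Only numpy, scipy, OpenCV 4.12 (cv2) and the standard library are available. Lean on these libraries where they do the work, as an engineer would, in place of code of your own. Each camera call takes 0.05 s, during which the arm holds its last target. There are 200 camera calls.

## Working session

There is one attempt and no reset: what is moved stays moved. The work goes in short steps, each a Python script; the robot and the scene stay as the last script left them, time stands still between calls to the robot, and variables do not carry over. Pictures are saved under pics/ and viewed, at most 14 in all, crops included, and the job is handed in when it is done.

```bash
ls; mkdir -p pics; python3 - <<'E'
from bench import manip, get_image
import cv2,numpy as np,pickle
for n in("scene","top"):
    d=get_image(n); cv2.imwrite(f"pics/{n}0.png",d["frame"]); pickle.dump(d,open(f"{n}0.pkl","wb"))
    print(n,d["camera_matrix"].tolist(),d["k1"],np.round(d["view"],3).tolist(),(d["depth"]>0).mean())
print(manip.state())
E
```

```text
bench.py
pics
scene [[389.26082315184675, 0.0, 277.0917564327932], [0.0, 389.26082315184675, 209.41336624319572], [0.0, 0.0, 1.0]] -0.05619479380286693 [[-0.868, 0.496, -0.006, 0.503], [-0.397, -0.688, 0.607, 0.133], [0.298, 0.529, 0.795, -1.232], [0.0, 0.0, 0.0, 1.0]] 0.9957482993197279
top [[450.49544905653164, 0.0, 279.08677735195755], [0.0, 450.49544905653164, 209.78011064395704], [0.0, 0.0, 1.0]] -0.14684376907365596 [[0.011, -1.0, 0.008, -0.053], [0.996, 0.012, 0.09, -0.547], [-0.091, 0.007, 0.996, -1.022], [0.0, 0.0, 0.0, 1.0]] 0.9961904761904762
{'time': 0.1, 'joint_pos': array([-1.20671149e+00,  9.17719939e-02,  1.23174827e+00, -1.63768115e-05,
        1.81978545e+00, -5.66862959e-02]), 'dq': array([ 0.00132175, -0.00116663, -0.00162359, -0.00042361,  0.00102087,
       -0.00014697]), 'joint_torque': array([ 3.97840748e-03, -4.47858274e+01, -4.07570243e+01,  7.00023375e-02,
        2.83928047e-02, -8.66739265e-05]), 'ee_pos': array([ 0.24499231, -0.54743508,  0.22963657]), 'ee_rot': array([-8.45219014e-04,  9.77950528e-01,  2.08834936e-01, -1.38974582e-04]), 'ft_force': array([-0.36458313,  0.65297882,  0.28951596]), 'moment': array([-0.04344435,  0.06822867,  0.00521306]), 'finger_force': 0.0, 'finger_gap': 0.08774124362592982}
```

View pics/top0.png

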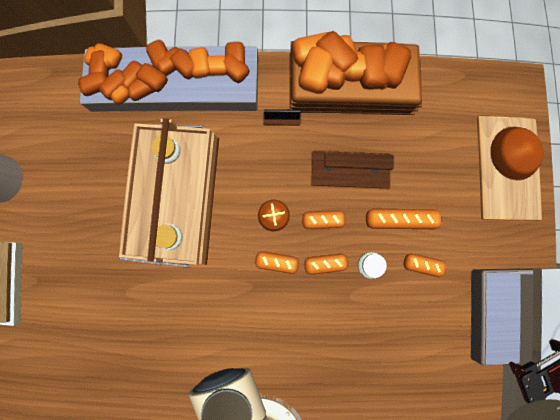

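View pics/scene0.png

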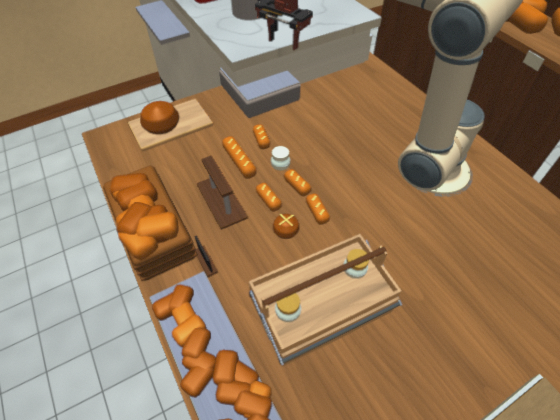

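The top view shows (x up, y left): box at (168,195), bun (273,215), rolls at (324,219), (277,263), (326,264) and (426,265), loaf (404,218), jam (372,265), rest (352,169).

```bash
cat > h.py <<'E'
from bench import manip, get_image
import cv2,numpy as np
def cloud(d):
    K=d["camera_matrix"]; h,w=d["depth"].shape
    uv=np.stack(np.meshgrid(np.arange(w),np.arange(h)),-1).reshape(-1,1,2).astype(np.float64)
    s=cv2.undistortPoints(uv,K,np.array([d["k1"],0,0,0,0.])).reshape(h,w,2)
    z=d["depth"].astype(float)
    c=np.stack([s[...,0]*z,-s[...,1]*z,-z,np.ones_like(z)],-1)
    return (c@np.linalg.inv(d["view"]).T)[...,:3]
def blobs(d,xlim=(.2,.85),ylim=(-.45,.12),zlo=.012,zhi=.075,minpx=60):
    """orange/white objects standing on the counter: (cx,cy,len,wid,yaw of long axis from +y,ztop,u,v)"""
    P=cloud(d); x,y,z=P[...,0],P[...,1],P[...,2]
    m=((z>zlo)&(z<zhi)&(x>xlim[0])&(x<xlim[1])&(y>ylim[0])&(y<ylim[1])&(d["depth"]>0)).astype(np.uint8)
    n,l,st,ce=cv2.connectedComponentsWithStats(m,connectivity=4)
    out=[]
    for i in range(1,n):
        if st[i,4]<minpx: continue
        p=P[l==i]; (cx,cy),(a,b),t=cv2.minAreaRect(p[:,:2].astype(np.float32)*1000)
        bx=cv2.boxPoints(((cx,cy),(a,b),t)); e=bx[1]-bx[0]; f=bx[2]-bx[1]
        L=e if np.hypot(*e)>np.hypot(*f) else f
        yaw=np.arctan2(-L[0],L[1]); yaw=(yaw+np.pi/2)%np.pi-np.pi/2
        out.append((cx/1e3,cy/1e3,max(a,b)/1e3,min(a,b)/1e3,yaw,np.percentile(p[:,2],95),ce[i,0],ce[i,1]))
    return out
E
python3 - <<'E'
import pickle; from h import *
for n in("top","scene"):
    d=pickle.load(open(n+"0.pkl","rb")); print(n)
    for b in blobs(d): print(np.round(b,3))
    P=cloud(d); z=P[...,2]; R=(P[...,0]>.35)&(P[...,0]<.8)
    for nm,lo,hi,y0,y1 in(("handle",.150,.175,.05,.45),("walls",.098,.125,.05,.45),("jarlids",.13,.145,.05,.45),("restbar",.112,.13,-.35,.03),("foot",.008,.03,-.35,.03)):
        m=R&(z>lo)&(z<hi)&(P[...,1]>y0)&(P[...,1]<y1)
        if nm=="foot": m&=P[...,0]>.6
        p=P[m]
        if len(p)<10: print(nm,len(p));continue
        print(nm,len(p),np.round(np.array(cv2.minAreaRect((p[:,:2]*1000).astype(np.float32)),dtype=object).tolist()[0],1),np.round(cv2.minAreaRect((p[:,:2]*1000).astype(np.float32))[1:][0],1),cv2.minAreaRect((p[:,:2]*1000).astype(np.float32))[2],np.round(np.percentile(p[:,2],[5,50,95]),3))
    m=R&(z<.006)&(z>-.02)&(abs(P[...,1]+.2)<.15); print("counter z",np.median(z[m]))
E
```

```text
top
[8.20000e-01 6.50000e-02 1.10000e-01 6.10000e-02 5.00000e-03 7.40000e-02
 2.32947e+02 9.39450e+01]
[ 7.78000e-01 -1.90000e-01  3.65000e-01  3.90000e-02  2.50000e-02
  7.30000e-02  3.29267e+02  1.11513e+02]
[5.7900e-01 1.1300e-01 2.7400e-01 7.0000e-03 1.5000e+00 7.3000e-02
 2.1103e+02 1.8944e+02]
[ 6.33000e-01 -2.12000e-01  2.01000e-01  7.60000e-02 -2.58000e-01
  1.80000e-02  3.47304e+02  1.74514e+02]
[ 5.35000e-01 -3.30000e-02  7.20000e-02  7.00000e-02  1.40000e-02
  5.30000e-02  2.73750e+02  2.14866e+02]
[ 5.29000e-01 -3.37000e-01  1.75000e-01  4.60000e-02  1.60000e-02
  4.60000e-02  4.03042e+02  2.18482e+02]
[ 5.27000e-01 -1.50000e-01  9.70000e-02  4.00000e-02  5.60000e-02
  4.00000e-02  3.23337e+02  2.19236e+02]
[ 4.26000e-01 -4.30000e-02  1.00000e-01  4.00000e-02 -1.53000e-01
  4.00000e-02  2.76841e+02  2.62059e+02]
[ 4.23000e-01 -2.60000e-01  6.00000e-02  5.50000e-02  7.95000e-01
  5.90000e-02  3.71383e+02  2.64953e+02]
[ 4.24000e-01 -1.56000e-01  9.80000e-02  4.00000e-02  1.19000e-01
  4.00000e-02  3.25617e+02  2.63566e+02]
[ 4.22000e-01 -3.89000e-01  9.70000e-02  4.10000e-
[... 1385 characters left out ...]
000e-02 -1.60000e-02
  7.20000e-02  2.03719e+02  2.54164e+02]
[ 8.11000e-01 -6.90000e-02  7.50000e-02  2.30000e-02 -1.31100e+00
  7.00000e-02  1.83050e+02  2.55219e+02]
[ 8.18000e-01  5.20000e-02  1.37000e-01  6.60000e-02 -5.10000e-02
  7.20000e-02  2.02632e+02  2.94914e+02]
handle 929 [574.8 205.3] [ 24.5 295.3] 85.85665130615234 [0.158 0.164 0.167]
walls 1966 [607.7 244.3] [254.6 373. ] 86.20781707763672 [0.099 0.106 0.113]
jarlids 575 [577.1 200.5] [291.8  59.4] 0.5779498219490051 [0.132 0.135 0.138]
restbar 517 [ 683.8 -173.7] [248.4 116.8] 47.993831634521484 [0.116 0.119 0.122]
foot 1289 [ 682.2 -140.9] [332.4 149.3] 64.41575622558594 [0.009 0.011 0.018]
counter z -0.0009771429598183223
```

```bash
cat >> h.py <<'E'
B=-0.072   # box yaw
HX=np.array([.575,.2045])
def quat(psi): return np.array([0,np.cos(psi/2),np.sin(psi/2),0])
def down(pos,close_dir):
    """tool-down orientation with fingers closing along close_dir (angle of a world direction), least wrist turn"""
    c=[]
    for k in(1,-1):
        q=quat(close_dir+k*np.pi/2); j=manip.inverse_kinematics(pos,q)
        if j is not None: c.append((abs(j[5]),q))
    return min(c,key=lambda t:t[0])[1]
def log(t=""):
    s=manip.state(); print(t,"t%.1f"%s["time"],"p",np.round(s["ee_pos"],4),"F",np.round(s["ft_force"],1),"gap %.4f ff %.1f"%(s["finger_gap"],s["finger_force"]),flush=True); return s
def arc(q): return np.array([0,.1*(np.cos(.436)-np.cos(.436+q)),.1*(np.sin(.436+q)-np.sin(.436))])
def R(a): return np.array([[np.cos(a),-np.sin(a),0],[np.sin(a),np.cos(a),0],[0,0,1]])
E
python3 - <<'E'
from h import *
p=np.array([*HX,.149]); q=down(p,B+np.pi/2)
up=p+[0,0,.09]
manip.move_to(up,q); log("up")
manip.move_l(p,.12); log("at")
manip.close(); s=log("grip")
p0=p
print(manip.state()["joint_pos"])
for i,a in enumerate(np.linspace(0,2.269,15)[1:]):
    manip.move_l(p0+R(B)@arc(a),.08)
    s=log("q%.2f"%a)
manip.hold(.3); log("end")
E
```

```text
up t3.0 p [0.5753 0.2037 0.239 ] F [-1.   0.9 -0.8] gap 0.0879 ff 0.0
at t3.9 p [0.5754 0.2046 0.1501] F [-0.   0.1  0.3] gap 0.0878 ff 0.0
grip t5.0 p [0.575  0.2039 0.149 ] F [-1.  -2.7  0.2] gap 0.0134 ff 30.0
[ 2.85561990e-01  1.17470008e-01  1.34669420e+00 -8.84309204e-04
  1.67797281e+00 -1.21283395e+00]
q0.16 t5.4 p [0.5754 0.2109 0.1616] F [ 0.9 -6.6 -3.7] gap 0.0128 ff 30.0
q0.32 t5.7 p [0.5762 0.221  0.1745] F [ 0.9 -6.5 -2.4] gap 0.0127 ff 30.0
q0.49 t6.1 p [0.5771 0.2332 0.1857] F [-1.  -5.8 -0.7] gap 0.0134 ff 30.0
q0.65 t6.4 p [0.5781 0.2472 0.1949] F [-0.8 -4.7  0. ] gap 0.0134 ff 30.0
q0.81 t6.8 p [0.5792 0.2625 0.2015] F [-1.3 -4.1  0.7] gap 0.0131 ff 30.0
q0.97 t7.1 p [0.5804 0.2789 0.2055] F [-1.4 -1.9  0.6] gap 0.0134 ff 30.0
q1.13 t7.5 p [0.5816 0.2955 0.2067] F [ 0.4 -1.1  0.4] gap 0.0134 ff 30.0
q1.30 t7.8 p [0.5828 0.3117 0.2052] F [ 2.1  0.7 -1.9] gap 0.0130 ff 30.0
q1.46 t8.2 p [0.5839 0.3273 0.2011] F [ 1.2  1.5 -2.1] gap 0.0131 ff 30.0
q1.62 t8.5 p [0.5849 0.3421 0.1946] F [ 2.4  1.8 -4.2] gap 0.0132 ff 30.0
q1.78 t8.9 p [0.5859 0.3555 0.1857] F [ 2.8  1.1 -5.1] gap 0.0132 ff 30.0
q1.94 t9.2 p [0.5867 0.3673 0.1749] F [ 2.6  0.5 -6.4] gap 0.0129 ff 30.0
q2.11 t9.6 p [0.5875 0.3773 0.1623] F [ 2.1 -1.6 -7.6] gap 0.0131 ff 30.0
q2.27 t9.9 p [0.588  0.3847 0.1491] F [ 0.8 -4.5 -4.6] gap 0.0133 ff 30.0
end t10.2 p [0.588  0.3848 0.149 ] F [ 1.9 -4.4 -3.7] gap 0.0135 ff 30.0
```

```bash
cat >> h.py <<'E'
def snap(name=None,save=("top",)):
    ds={n:get_image(n) for n in("top","scene")}
    if name:
        for n in save: cv2.imwrite(f"pics/{name}_{n}.png",ds[n]["frame"])
    return ds
E
python3 - <<'E'
from h import *
import pickle
manip.gripper_open(); s=log("open")
p=s["ee_pos"]; manip.move_l(p+[0,0,.1],.2)
manip.movej([-1.207,0.091,1.231,0,1.82,-0.057]); log()
ds=snap("opened",("top","scene")); pickle.dump(ds,open("opened.pkl","wb"))
def rect(p):
    (c,wh,a)=cv2.minAreaRect((p[:,:2]*1000).astype(np.float32)); return np.round([*c,*wh,a],1),len(p)
for n,d in ds.items():
    print(n)
    P=cloud(d); x,y,z=P[...,0],P[...,1],P[...,2]
    g=lambda lo,hi,x0,x1,y0,y1:P[(z>lo)&(z<hi)&(x>x0)&(x<x1)&(y>y0)&(y<y1)]
    print("handle",rect(g(.15,.175,.4,.75,.3,.5)))
    f=g(-.0,.016,.43,.73,.11,.28); print("floor",rect(f),np.median(f[:,2]))
    print("boxrim",rect(g(.070,.085,.35,.755,.08,.285)))
    print("rest",rect(g(.112,.13,.6,.70,-.3,-.05)))
    for b in blobs(d,xlim=(.35,.6),minpx=100): print(np.round(b[:6],3))
E
```

```text
open t11.4 p [0.588  0.3853 0.149 ] F [-0.7 -0.2 -0.5] gap 0.0874 ff 0.0
 t15.6 p [ 0.2455 -0.5474  0.2305] F [ 0.2 -0.5  0.4] gap 0.0878 ff 0.0
top
handle (array([587.8, 382.5,  24.7, 296.6,  85.6]), 991)
floor (array([575.8, 195. , 169.9, 291. ,  90. ]), 7247) 0.009112241223127926
boxrim (array([575.6, 202.9, 181.1, 308.7,  86. ]), 1304)
rest (array([ 647.6, -216.2,  150.7,   33. ,   88.6]), 1049)
[0.518 0.116 0.161 0.005 1.499 0.071]
[ 0.535 -0.034  0.072  0.07   0.024  0.053]
[ 0.53  -0.337  0.175  0.046  0.008  0.046]
[ 0.527 -0.15   0.097  0.04   0.057  0.04 ]
[ 0.426 -0.043  0.1    0.04  -0.153  0.04 ]
[ 0.423 -0.26   0.06   0.055  0.856  0.059]
[ 0.424 -0.156  0.098  0.041  0.116  0.04 ]
[ 0.422 -0.389  0.098  0.041 -0.245  0.04 ]
scene
handle (array([588.7, 385.4,  22.9, 296.6,  85.7]), 1275)
floor (array([583. , 194.4, 149.6, 301.5,  86.5]), 6346) 0.00726967739324591
boxrim (array([578.7, 196.4, 180.5, 311.5,  89.3]), 1135)
rest (array([ 646.5, -214.4,  154. ,   32.8,   88.6]), 505)
[ 0.42  -0.386  0.1    0.04  -0.205  0.037]
[ 0.529 -0.337  0.179  0.045  0.01   0.043]
[ 0.42  -0.256  0.059  0.055 -1.429  0.056]
[ 0.423 -0.151  0.099  0.039  0.115  0.037]
[ 0.526 -0.146  0.1    0.039  0.086  0.037]
[ 0.426 -0.037  0.099  0.038 -0.153  0.037]
[ 0.535 -0.028  0.069  0.069 -1.479  0.05 ]
```

View pics/opened_top.png

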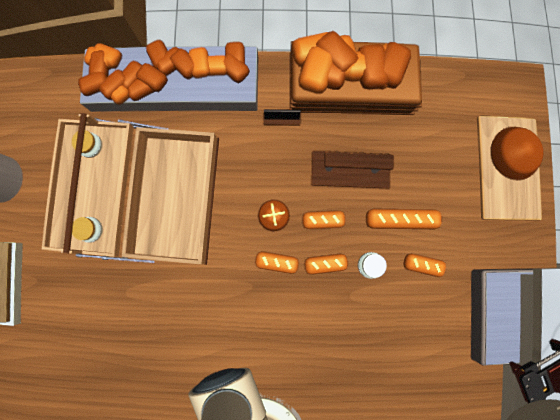

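View pics/opened_scene.png

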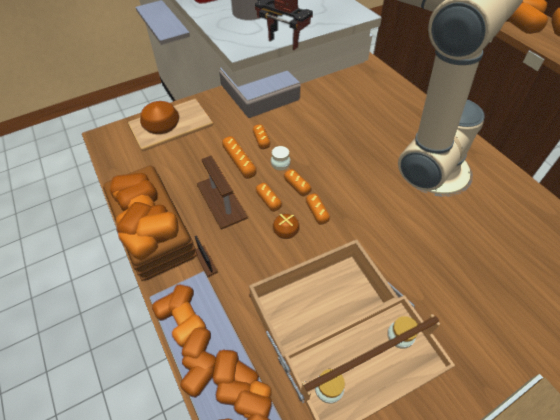

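The tray is open beside the box with both jars standing at about (90,143) and (87,229). The compartment is empty and centred near (175,198). Four rolls are present and unmoved.

```bash
cat >> h.py <<'E'
C=np.array([.5755,.2045,0])
def find(kind="roll",verbose=False):
    L=(.085,.115,.033,.047) if kind=="roll" else (.165,.19,.038,.052)
    acc=[]
    for n,d in snap().items():
        for b in blobs(d,xlim=(.3,.63),ylim=(-.5,.10),minpx=100):
            if L[0]<b[2]<L[1] and L[2]<b[3]<L[3] and b[5]<.055:
                bias=(.001,.0028) if n=="top" else (-.0,-.0025)   # mean of the two calibrations
                v=np.array([b[0]+bias[0]*0,b[1]+bias[1],b[4]])
                for a in acc:
                    if np.hypot(*(a[0][:2]-v[:2]))<.03: a.append(v);break
                else: acc.append([v])
    r=[(np.mean(a,0),len(a)) for a in acc]
    for v,k in r: print(kind,np.round(v,3),k,flush=True)
    return [v for v,k in r]
def pick(v,tz=.016):
    p=np.array([v[0],v[1],tz]); q=down(p,v[2])
    manip.move_to(p+[0,0,.11],q); manip.move_l(p,.15); manip.close(); s=log("grip")
    manip.move_l(p+[0,0,.17],.2); manip.hold(.2); s=log("lift"); return s["finger_gap"]
def place(bx,tz=.025):
    p=C+R(B)@[bx,0,0]+[0,0,tz]; q=down(p,B)
    manip.move_to(p+[0,0,.15],q); s=log("over")
    if s["finger_gap"]<.03: return False
    manip.move_l(p+[0,0,.02],.15); manip.move_l(p,.04); log("down")
    manip.gripper_open(); log("rel"); manip.move_l(p+[0,0,.14],.2); return True
E
python3 - <<'E'
from h import *
r=find(); v=min(r,key=lambda v:np.hypot(v[0]-.526,v[1]+.148))
if pick(v)>.03: print(place(-.06))
r=find(); snap("r1",("top",))
E
```

```text
roll [ 0.526 -0.148  0.053] 2
roll [ 0.426 -0.04  -0.142] 2
roll [ 0.423 -0.153  0.128] 2
roll [ 0.421 -0.387 -0.229] 2
grip t19.3 p [ 0.5258 -0.1476  0.016 ] F [ 0.8  0.1 -0.2] gap 0.0400 ff 30.0
lift t20.5 p [ 0.5253 -0.1474  0.1844] F [-0.6  0.7 -0.6] gap 0.0401 ff 30.0
over t21.8 p [0.516 0.208 0.175] F [-0.3  0.9 -0.7] gap 0.0400 ff 30.0
down t23.5 p [0.5155 0.2088 0.0248] F [ 0.8 -0.6 -0.9] gap 0.0399 ff 30.0
rel t24.4 p [0.5156 0.2088 0.025 ] F [ 0.7  0.2 -0.1] gap 0.0881 ff 0.0
True
roll [ 0.426 -0.04  -0.149] 2
roll [ 0.424 -0.154  0.115] 2
roll [ 0.421 -0.387 -0.239] 2
```

View pics/r1_top.png

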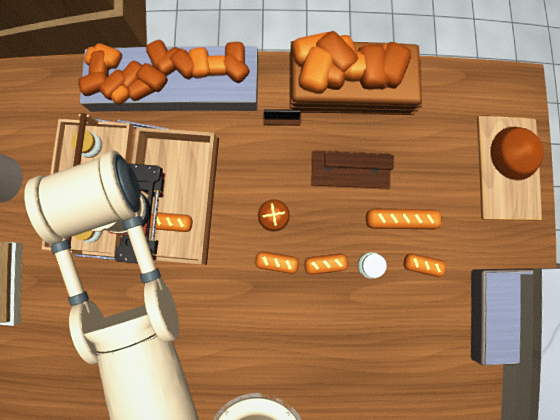

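The roll lies in the compartment at about (172,221). The other rolls are undisturbed. Next come roll two, the push sweep and roll three.

```bash
cat >> h.py <<'E'
def sweep():
    w=lambda bx,z:C+R(B)@[bx,0,0]+[0,0,z]
    manip.close(); q=down(w(0,.036),B)
    manip.move_to(w(0,.16),q); manip.move_l(w(0,.032),.15)
    for bx in(-.076,.076,0):
        manip.move_l(w(bx,.032),.1); log("sweep %.3f"%bx)
    manip.move_l(w(0,.16),.2); manip.gripper_open()
E
python3 - <<'E'
from h import *
r=find(); v=max(r,key=lambda v:v[1])
ok=pick(v)>.03 and place(.06)
print(ok)
if ok: sweep()
manip.movej([-1.207,0.091,1.231,0,1.82,-0.057])
r=find(); snap("r2",("top",))
E
```

```text
roll [ 0.426 -0.04  -0.153] 2
roll [ 0.424 -0.153  0.127] 2
roll [ 0.421 -0.387 -0.234] 2
grip t28.2 p [ 0.4262 -0.0395  0.016 ] F [-0.   0.5 -0.5] gap 0.0397 ff 30.0
lift t29.4 p [ 0.4258 -0.0394  0.1846] F [ 0.9  0.7 -0.4] gap 0.0400 ff 30.0
over t30.6 p [0.6353 0.1992 0.1755] F [ 0.  -0.3 -0.4] gap 0.0397 ff 30.0
down t32.3 p [0.6352 0.2002 0.0246] F [-0.2 -0.1 -1.9] gap 0.0397 ff 30.0
rel t33.2 p [0.6353 0.2002 0.025 ] F [-0.7  0.2 -0.6] gap 0.0879 ff 0.0
True
sweep -0.076 t37.6 p [0.5001 0.21   0.0323] F [-0.4  0.9 -0.1] gap 0.0007 ff 0.0
sweep 0.076 t39.3 p [0.6511 0.1991 0.0321] F [-0.  -0.4  0.5] gap 0.0004 ff 0.0
sweep 0.000 t40.2 p [0.5759 0.2045 0.0323] F [ 0.1  0.2 -0.4] gap 0.0006 ff 0.0
roll [ 0.423 -0.154  0.109] 2
roll [ 0.421 -0.387 -0.224] 2
```

View pics/r2_top.png

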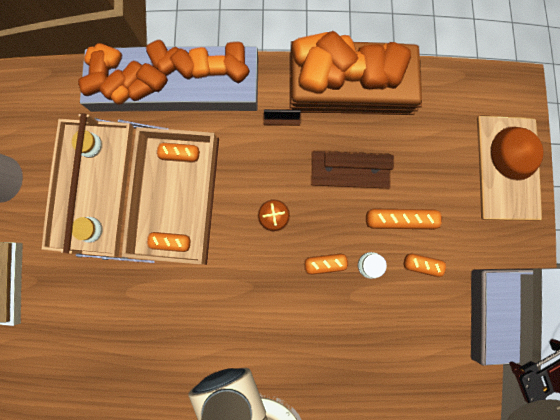

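The two packed rolls sit near the end walls, at (178,152) and (169,242). The middle is free for the other two.

```bash
python3 - <<'E'
from h import *
r=find(); v=max(r,key=lambda v:v[1])
ok=pick(v)>.03 and place(-.033)
print(ok)
if ok:
    r=find(); v=[v for v in r if v[1]<.08 ][0]
    if len(r)==1 and pick(v)>.03: print(place(.033))
manip.movej([-1.207,0.091,1.231,0,1.82,-0.057])
r=find(); find("loaf"); snap("r4",("top",))
E
```

```text
roll [ 0.423 -0.153  0.114] 2
roll [ 0.421 -0.387 -0.24 ] 2
grip t48.9 p [ 0.4235 -0.1533  0.016 ] F [-0.4  0.5  0.6] gap 0.0399 ff 30.0
lift t50.1 p [ 0.423  -0.1531  0.1846] F [-0.7  0.1 -1.4] gap 0.0397 ff 30.0
over t51.5 p [0.5428 0.2059 0.1751] F [ 0.5 -0.  -0.8] gap 0.0399 ff 30.0
down t53.2 p [0.5425 0.2069 0.0247] F [-0.6 -0.1 -0.9] gap 0.0399 ff 30.0
rel t54.0 p [0.5427 0.2069 0.025 ] F [0.7 0.3 0.1] gap 0.0874 ff 0.2
True
roll [ 0.421 -0.388 -0.219] 2
grip t58.9 p [ 0.4211 -0.3877  0.016 ] F [-0.7  0.9  0.2] gap 0.0400 ff 30.0
lift t60.1 p [ 0.4208 -0.3873  0.1843] F [-0.4 -0.3 -1.1] gap 0.0397 ff 30.0
over t62.3 p [0.6087 0.201  0.1751] F [-0.3 -0.6 -0.4] gap 0.0399 ff 30.0
down t63.9 p [0.6083 0.2021 0.0247] F [-0.8 -0.3 -1.3] gap 0.0394 ff 30.0
rel t64.8 p [0.6084 0.2022 0.0251] F [ 0.3 -0.5  0. ] gap 0.0874 ff 0.7
True
loaf [ 0.53  -0.336  0.014] 2
```

View pics/r4_top.png

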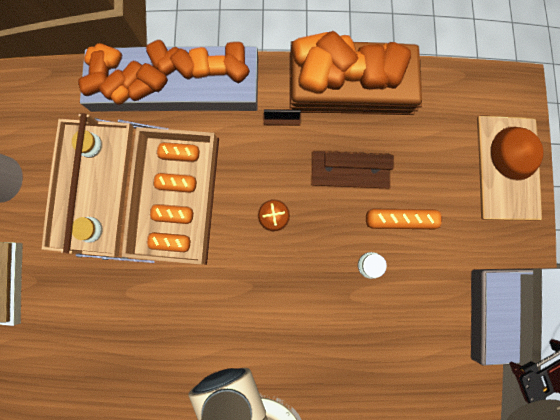

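All four rolls lie flat in the compartment, from (178,152) to (169,242). Bun and jam are untouched. Now I lower the tray.

```bash
python3 - <<'E'
from h import *
p0=np.array([*HX,.149]); pe=p0+R(B)@arc(2.269); q=down(pe,B+np.pi/2)
manip.move_to(pe+[0,0,.09],q); manip.move_l(pe,.12); manip.close(); log("grip")
for a in np.linspace(2.269,0,15)[1:]:
    manip.move_l(p0+R(B)@arc(a),.08); s=log("q%.2f"%a)
    if s["finger_gap"]<.009: break
manip.move_l(p0-[0,0,.002],.03); log("press")
manip.gripper_open(); log("open"); manip.move_l(p0+[0,0,.1],.2)
E
```

```text
grip t74.4 p [0.588  0.3847 0.149 ] F [-0.9 -3.3 -0.2] gap 0.0132 ff 30.0
q2.11 t74.8 p [0.5874 0.3776 0.1617] F [ 2.3  1.9 -7.1] gap 0.0130 ff 30.0
q1.94 t75.1 p [0.5867 0.3671 0.1751] F [ 2.2  1.5 -6. ] gap 0.0130 ff 30.0
q1.78 t75.5 p [0.5858 0.3548 0.1863] F [ 0.7  1.2 -6.5] gap 0.0133 ff 30.0
q1.62 t75.8 p [0.5848 0.3412 0.1951] F [ 1.2  1.  -6.3] gap 0.0133 ff 30.0
q1.46 t76.2 p [0.5837 0.3263 0.2016] F [ 1.8  0.4 -7.3] gap 0.0133 ff 30.0
q1.30 t76.5 p [0.5826 0.3107 0.2055] F [ 1.5  1.4 -6.4] gap 0.0132 ff 30.0
q1.13 t76.9 p [0.5814 0.2946 0.2069] F [ 0.5  0.8 -6.2] gap 0.0130 ff 30.0
q0.97 t77.2 p [0.5802 0.2785 0.2056] F [ 1.   0.6 -5.7] gap 0.0130 ff 30.0
q0.81 t77.6 p [0.5791 0.2628 0.2017] F [ 0.2  0.8 -5.2] gap 0.0128 ff 30.0
q0.65 t77.9 p [0.578  0.2478 0.1953] F [-0.9  0.2 -4.5] gap 0.0134 ff 30.0
q0.49 t78.3 p [0.577  0.234  0.1865] F [-1.4 -1.  -4.5] gap 0.0137 ff 30.0
q0.32 t78.6 p [0.5762 0.2217 0.1754] F [-1.3 -1.1 -3.5] gap 0.0129 ff 30.0
q0.16 t79.0 p [0.5754 0.2115 0.1625] F [-2.1 -2.9 -4. ] gap 0.0132 ff 30.0
q0.00 t79.3 p [0.5749 0.2039 0.149 ] F [-2.9 -3.1 -0.6] gap 0.0130 ff 30.0
press t79.6 p [0.575  0.204  0.1489] F [-5.4 -5.7  6.5] gap 0.0134 ff 30.0
open t80.8 p [0.575  0.2045 0.147 ] F [ 0.  -1.4 -0.3] gap 0.0875 ff 0.0
```

```bash
cat >> h.py <<'E'
def held(ds,zlo,zhi,near,r=.15):
    for n,d in ds.items():
        P=cloud(d); hsv=cv2.cvtColor(d["frame"],cv2.COLOR_BGR2HSV)
        m=(hsv[...,0]<22)&(hsv[...,1]>150)&(hsv[...,2]>120)&(P[...,2]>zlo)&(P[...,2]<zhi)&(np.hypot(P[...,0]-near[0],P[...,1]-near[1])<r)
        p=P[m]
        if len(p)<30: print(n,"few",len(p)); continue
        c,wh,a=cv2.minAreaRect((p[:,:2]*1000).astype(np.float32))
        k=np.abs(p[:,0]-np.median(p[:,0]))<.012
        print(n,len(p),np.round([*c,*wh,a],1),"z",np.round(np.percentile(p[:,2],[5,50,95]),3),"slope",np.round(np.polyfit(p[k,1],p[k,2],1)[0],3),flush=True)
E
python3 - <<'E'
from h import *
import pickle
v=find("loaf")[0]
if pick(v)>.03:
    p=np.array([.647,-.2153,.137]); q=down(p,-.024)
    manip.move_l(np.array([v[0],v[1],.26]),.2)
    manip.move_to(p+[0,0,.1],q); log("over")
    ds=snap("over",("scene",)); held(ds,.2,.31,p); held(ds,.1,.2,p)
E
```

```text
loaf [ 0.53  -0.336  0.019] 2
grip t85.1 p [ 0.5296 -0.3362  0.016 ] F [-0.6 -0.3  0.7] gap 0.0460 ff 29.8
lift t86.3 p [ 0.5293 -0.3358  0.1842] F [ 0.3  0.7 -2.6] gap 0.0458 ff 29.8
over t87.6 p [ 0.6465 -0.2152  0.235 ] F [ 0.1 -0.3 -2.8] gap 0.0461 ff 29.8
top 617 [ 648.1 -219.2  177.2   44.2   87.9] z [0.253 0.26  0.264] slope 0.002
scene 656 [ 643.3 -209.3  159.6   55.    89.8] z [0.248 0.259 0.263] slope -0.044
top few 29
scene few 8
```

View pics/over_scene.png

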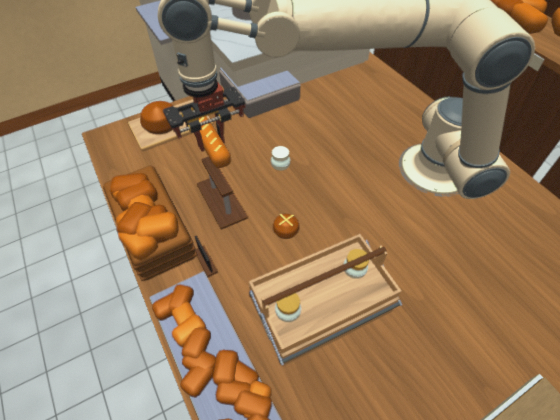

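The loaf is held level above the rest at (213,140). The tray is down and both jars stand at (288,305) and (357,262). Now I set the loaf down by contact.

```bash
python3 - <<'E'
from h import *
p=np.array([.647,-.2153,.137])
manip.move_l(p+[0,0,.012],.1); s=log("near"); f0=s["ft_force"][2]
for dz in np.arange(.010,-.006,-.002):
    manip.move_l(p+[0,0,dz],.02); s=log("dz%.3f"%dz)
    if s["finger_gap"]<.03 or s["ft_force"][2]-f0>3: break
manip.hold(.3); log(); manip.gripper_open(); log("rel")
manip.move_l(s["ee_pos"]+[0,0,.13],.1)
manip.movej([-1.207,0.091,1.231,0,1.82,-0.057]); log("home")
ds=snap("fin",("top","scene")); held(ds,.125,.2,p)
for n,d in ds.items():
    P=cloud(d); x,y,z=P[...,0],P[...,1],P[...,2]
    h=P[(z>.15)&(z<.175)&(x>.4)&(x<.75)&(y>.1)&(y<.5)]
    print(n,"handle",np.round(np.array(cv2.minAreaRect((h[:,:2]*1000).astype(np.float32))[0]),1),np.percentile(h[:,2],95))
    print([np.round(b[:2],3).tolist() for b in blobs(d,xlim=(.38,.58),ylim=(-.45,.08),minpx=100)])
E
```

```text
near t88.7 p [ 0.6474 -0.2155  0.1502] F [ 0.1 -0.6 -2.2] gap 0.0460 ff 29.8
dz0.010 t89.0 p [ 0.6471 -0.2153  0.1474] F [-0.3  0.3 -1.9] gap 0.0460 ff 29.8
dz0.008 t89.2 p [ 0.6469 -0.2153  0.1447] F [ 0.6  1.  -1.9] gap 0.0460 ff 29.8
dz0.006 t89.5 p [ 0.6469 -0.2153  0.1427] F [ 0.   0.  -1.4] gap 0.0461 ff 29.8
dz0.004 t89.7 p [ 0.6469 -0.2153  0.1408] F [ 0.3 -0.2 -2.7] gap 0.0459 ff 29.8
dz0.002 t90.0 p [ 0.6469 -0.2153  0.1387] F [-0.1  0.3 -2.3] gap 0.0457 ff 29.8
dz0.000 t90.2 p [ 0.6469 -0.2153  0.1367] F [ 0.  -0.8 -1.9] gap 0.0460 ff 29.8
dz-0.002 t90.5 p [ 0.6473 -0.2153  0.136 ] F [-0.8  1.3  2.7] gap 0.0465 ff 29.9
 t90.8 p [ 0.6473 -0.2153  0.136 ] F [-0.6  0.3  6.6] gap 0.0462 ff 29.9
rel t91.6 p [ 0.647  -0.2153  0.135 ] F [ 0.7  0.6 -0. ] gap 0.0878 ff 0.0
home t94.9 p [ 0.2459 -0.5473  0.2306] F [ 0.   0.5 -0.1] gap 0.0878 ff 0.0
top 1475 [ 648.3 -218.8  176.9   45.9   88.1] z [0.153 0.161 0.165] slope -0.007
scene 800 [ 646.1 -214.8  178.    47.    87.9] z [0.147 0.159 0.163] slope -0.016
top handle [574.8 203.1] 0.16995581415536415
[[0.535, -0.034], [0.423, -0.26]]
scene handle [574.9 205.7] 0.16732854398592745
[[0.42, -0.256], [0.536, -0.027]]
```

View pics/fin_top.png

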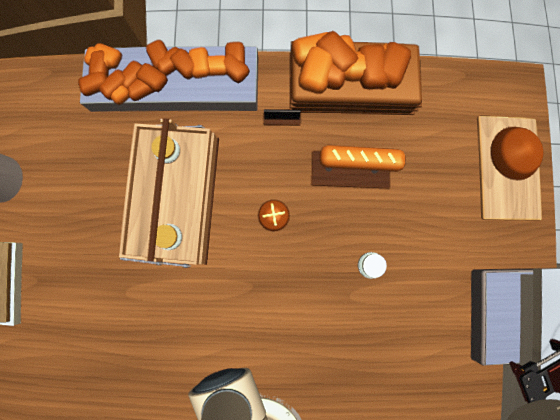

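View pics/fin_scene.png

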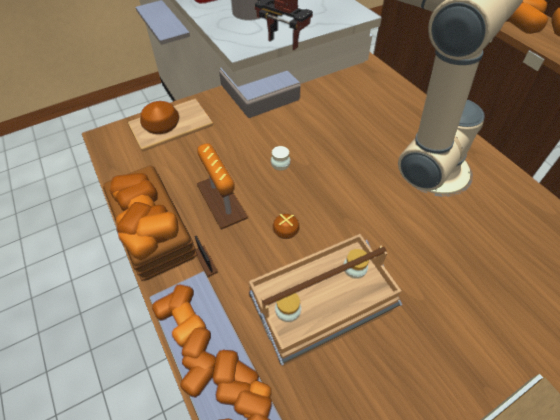

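The loaf lies level and centred on the rest, at (362,158) in the top view. The tray is down with both jars standing, and bun and jam are where they were.

```bash
python3 -c "
from bench import manip, get_image
print(manip.job_done())"
```

```text
the job is handed in; nothing more can be done
None
```

The job is handed in: all four rolls are in the compartment, the tray is fully down with both jars standing, the loaf lies level and centred on the rest, and the bun and jam jar were not moved.

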